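# Index the dish carousel to its next notch

### The arm

A 6-joint arm with a two-finger parallel gripper is mounted at the origin on the work surface. World frame = base frame: x ahead of the robot, y to its left, z up, the work surface at z = 0. Lengths are in m, angles in rad, forces in N, time in s.
With the tool pointing down it reaches from about 0.35 to 0.775 m from the base axis. Payload 7.3 kg.
Tool frame: the origin (TCP) lies at the very end of the fingers, on their centre line; the grasp point (between the pads) lies 19 mm behind it; z points along the fingers, y is the line along which they close (so a half turn about z gives the same grasp; the last joint's range is limited). The gripper opens to 92 mm and grips with 3 to 60 N. Pads are 19 mm wide; open, the fingers measure 130 mm over their backs; the gripper's body (75 mm by 190 mm) begins 47 mm behind the grasp point.
Start: joints at [1.079, 0.342, 1.524, -0, 1.275, -0.146], TCP at [0.178, 0.494, 0.227] pointing down, gripper open.
Joint ranges: [-2.53, 2.53], [-0.77, 2.02], [0.04, 2.7], [-1, 4.14], [0.28, 2.66], [-3.11, 3.11]. Speed limits (rad/s): [2.57, 2.57, 3.14, 3.14, 3.14, 3.14].

### API

Orientations are given as [roll, pitch, yaw] about the fixed x, y, z axes, in that order (R = Rz(yaw) Ry(pitch) Rx(roll)).
In Python, from cell import robot gives the robot as it stands.
- The arm moves only by the tool apply_moves, never from a script. Its argument "motion" is text: rows parted by semicolons, each of 7 numbers parted by spaces: the opening in per cent of the stroke, from 0 (shut) to 100 (fully open), then the shift along the tool's x, y, z in cm, then the turn, a rotation vector about the tool's x, y, z in rad. A call has 1 to 20 rows; each row shifts and turns the commanded pose from where the row before left it, along the tool's axes as they then stand; what a row does not reach is not made up. A row lasts 1/8 s, in which the tool goes at most 62.5 mm and 10.7 degrees, less where a joint would pass 70% of its speed; a pose out of reach is approached as far as the arm can. A call with a gripper value outside its range is refused whole. The fingers move at their own pace and stop on an object; "force" is the grip in N (left out, the last holds). Time passes only in rows, so rows that do not move let the fingers close. It gives the time, the measured TCP pose, the force, the opening and the grip force at its end, in the units of the state.
- robot.observe(): the state, without advancing time (a new reading comes with each control period).
- robot.read_camera(name): name is "scene" or "top" or "wrist"; returns a dict with "img" (420x560x3 uint8, red, green, blue), "fovy" (degrees; the focal length in pixels is half the picture's height over the tangent of half this angle, whatever the lens; pixels are square), "cx", "cy" (the principal point, pixels), "R" (3x3) and "t" (3): a world point X has camera coordinates R X + t; the wrist camera has in their place "hand_eye" (4x4, takes a point from camera to tool coordinates, whose origin is the TCP and whose axes are the flange's). Camera axes: x right, y down, z forward; pixel columns grow to the right and rows downward; lengths in m; the calibration is good to about 2 mm. A picture is of the moment at which its call begins: read the wrist's pose just before it. There is no depth.
- robot.hand_in(): hands the job in; it is judged then, once.
Trained networks look in a picture, given as the dict that the camera call returned (one of the last four; its "shot" number tells which), for a name from the list of things; names that differ only in an ending like _2 or _b are one class to them, and where a whole thing is asked for, a point or a joint stands for the part that bears it (a point fixed in the world has none). Each returns a list of dicts, best first, with "score" (0 to 1); they miss things now and then, are a little off and sometimes report something else, mostly with a low value. They report only what shows in the picture. A call takes as long as a camera call.
- robot.search_frame(target, picture): "centre" ([x, y, z] in m, in world coordinates, good to about 4 mm: the middle of the surface that is visible of it).
- robot.trace(target, picture): "pixels" (420x560 bool, what is visible of it).
The state is a dict: "time": time; "qpos": joint angles; "qvel": joint speeds; "joint_efforts": joint torques, N m; "tool_pos": TCP position; "tool_rot": TCP orientation; "contact_force": force on the tool from outside, world axes, zero at the start; "torque": the same for the moment, N m; "opening": finger opening in m; "grip_force": force on a finger pad.
Only numpy, scipy, OpenCV 4.12 (cv2) and the standard library are available. Lean on these libraries where they do the work, as an engineer would, in place of code of your own. Each camera call takes 0.05 s, during which the arm holds its last target. There are 200 camera calls.

### The job

Bring the next culture dish under the viewing head: press the carousel's indexing plunger down, and keeping it down push it round clockwise (seen from above) to the very next notch, then let go so that it springs fully up and locks there. Touch none of the dishes, and neither lift nor move the bottle, the slide box or the beaker.

Things in the scene. Friction and masses are not known exactly. Their poses are not given: they have to be found in the camera images.
- carousel_axis (a point): Point on the vertical turning axis of the dish carousel, 56 mm above the bench, level with the top face of the black turntable (164 mm across, 10 mm thick). A steel hub 28 mm across stands on the axis up to 68 mm above the bench. The carousel's white foot, 240 mm across and 12 mm high, is fixed to the bench.
- next_notch (a point): The goal notch: middle of its open end at the outer, upper edge of the fixed aluminium index ring, 98 mm from the axis, 42 mm above the bench. The ring (196 mm across, 6 mm thick) lies under the turntable and has six notches, 11 mm wide, 60 degrees apart round its edge. At the start the plunger is in the notch 60 degrees anticlockwise of this one.
- view_post (a point): Top of the post of the viewing head: a white block (36 x 34 x 30 mm, its top 163 mm above the bench) on a steel post 150 mm from the axis, with an arm reaching in to a lens tube (36 mm across, underside 94 mm above the bench) over one dish. It stands 150 degrees anticlockwise of the plunger's start, well away from its way.
- plunger_top (a point): Centre of the flat top of the plunger's round grey cap, 36 mm across, 9 mm thick, 89 mm above the bench when up. It stands upright in the end of the turntable's short black arm, 107 mm from the axis, and goes round with the table. Under the cap is a steel collar, its top 66 mm above the bench. The arm, 32 mm wide, reaches 127 mm from the axis.
- plunger (a joint): How far the plunger is pressed down, m: 0 up, 0.012 at the stop. A tooth at its foot sits in a notch; from 0.0065 down it is below the ring and the table is free (0.6 N at the cap: a fingertip's friction carries it round). The spring pushes up with 4 N at the top, 8 N at the stop. Let go within 2 mm of a notch it springs up and locks; between notches the ring holds it down.
- turntable (a joint): Turn of the table, rad, growing clockwise seen from above: about 0 at the start (plunger in its first notch, up to 0.03 of play), 1.047 (60 degrees) at the next notch clockwise. It stays where it is left, with a little friction.
- dishes: Six lidded pale see-through round culture dishes, 37 mm across, held on the turntable, centres 58 mm from the axis, the first 30 degrees either side of the plunger; their lids reach 69 mm above the bench. Origin on the turning axis at bench level; turns with the table.
- bottle_mid (a point): Loose amber bottle with black cap, 44 mm across, 85 mm high; point 40 mm above its underside. Not to be disturbed.
- slide_box_mid (a point): Loose closed white slide box, 85 x 75 x 30 mm; point at its centre. Not to be disturbed.
- beaker_mid (a point): Loose glass beaker, 56 mm across, 60 mm high; point half-way up. Not to be disturbed.

How it is judged:
On the way:
1. the plunger is pressed clear of the ring (6 mm or more) with the table still at its first notch (value of joint plunger above 0.006 m and value of joint turntable between -0.12 and 0.12 rad), for 0.05 s.
At the end, for the whole second after the job is handed in: the table stands at the next notch clockwise (60 degrees on, within 3 degrees), at rest, with the plunger sprung up to within 2 mm of its top (value of joint turntable between 0.997 and 1.097 rad and value of joint plunger below 0.002 m and velocity of joint turntable between -0.05 and 0.05 rad/s); the robot touches nothing.
It fails at once if the table is turned beyond the next notch or back the other way by more than 15 degrees (value of joint turntable above 1.31 rad or value of joint turntable below -0.26 rad).
It fails at once if the robot touches the dishes (contact force between any of the arm, the fingers and dishes above 1 N).
It fails at once if a bystander is lifted or shifted by more than 15 mm (distance of any of bottle_mid, slide_box_mid, beaker_mid from where it was at the start of the episode above 0.015 m).
It also fails if it takes over 38 s, if anything falls off the work surface, if the arm or the gripper's body presses on something with over 40 N, if the wrist force passes 120 N, or if a joint passes its speed limit or range.

## Working session

There is one attempt and no reset: what is moved stays moved. The work goes in short steps, Python scripts to look and compute and a tool call to move; the robot and the scene stay as the last step left them, time stands still between calls to the robot, and variables do not carry over. Pictures are saved under pics/ and viewed, at most 10 in all, crops included, and the job is handed in when it is done.

Besides the shell and the picture viewer there is one more tool, called after ">>>" by a JSON object that holds its "fn" and its "kwargs". apply_moves: Moves the arm, as the interface text tells. Its arguments: {"type":"object","properties":{"motion":{"type":"string"},"force":{"type":"number"}},"required":["motion"]}

```bash
mkdir -p pics
python3 - <<'E'
from cell import robot
import cv2,numpy as np
s=robot.observe();print(s['time'],s['tool_pos'],s['tool_rot'],s['opening'])
ims=[]
for c in ['scene','top']:
    p=robot.read_camera(c); ims.append(p['img'])
    print(c,p['fovy'],p['cx'],p['cy'],'campos',-np.array(p['R']).T@np.array(p['t']))
    for n in ['plunger_top','carousel_axis','next_notch','view_post','bottle_mid','slide_box_mid','beaker_mid','dishes']:
        try: print(n,[(np.round(d['centre'],4).tolist(),round(d['score'],2)) for d in robot.search_frame(n,p)[:3]])
        except Exception as e: print(n,e)
    cv2.imwrite(f'pics/{c}0.png',p['img'][:,:,::-1])
E
```

```text
0.0 [0.17774597 0.49356319 0.22602223] [-3.14002980e+00 -2.31246364e-04  2.79576253e+00] 0.09158108623932311
scene 53.997185405632244 283.30576139717687 205.10456658074432 campos [0.96267788 0.64212809 0.84137094]
plunger_top [([0.4292, 0.0738, 0.09], 0.56)]
carousel_axis [([0.5754, 0.1074, 0.0536], 0.77)]
next_notch [([0.5766, 0.109, 0.0516], 0.82)]
view_post [([0.5774, 0.1101, 0.0551], 0.55), ([0.5311, 0.1092, 0.0538], 0.33)]
bottle_mid [([0.465, 0.3415, 0.053], 0.9)]
slide_box_mid [([0.4676, -0.3333, 0.0285], 0.82)]
beaker_mid [([0.5934, 0.3359, 0.0366], 0.77)]
dishes [([0.5299, 0.1148, 0.0691], 0.56)]
top 54.056788851222954 278.240039822285 217.61539831328326 campos [ 0.39943008 -0.00198438  0.96623615]
plunger_top [([0.4243, 0.0674, 0.0895], 0.64)]
carousel_axis [([0.5331, 0.0805, 0.0583], 0.9), ([0.6006, 0.3469, 0.0349], 0.28)]
next_notch [([0.5308, 0.0824, 0.0589], 0.73)]
view_post [([0.5338, 0.0829, 0.0537], 0.69)]
bottle_mid [([0.4462, 0.3248, 0.057], 0.7)]
slide_box_mid [([0.454, -0.3444, 0.0305], 0.84)]
beaker_mid [([0.6036, 0.3494, 0.0368], 0.73), ([0.4279, 0.0679, 0.0896], 0.4)]
dishes [([0.6033, 0.3443, 0.0371], 0.72)]
```

View pics/top0.png

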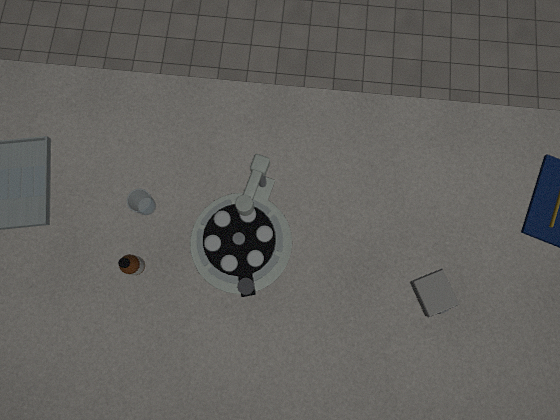

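View pics/scene0.png

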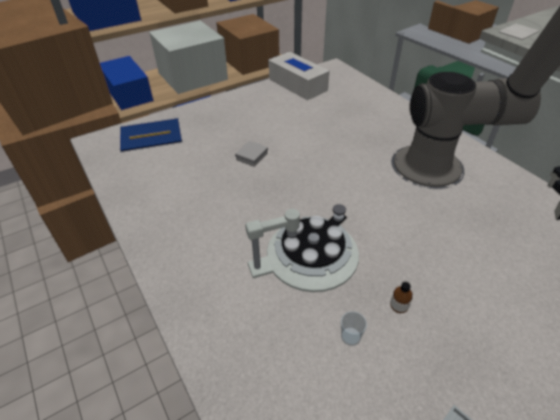

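The top view shows the hub at (238,239), the plunger cap at (245,286), the lens at (245,205) and the post at (260,163). The bottle is at (130,264), the beaker at (142,202) and the slide box at (435,293). Clockwise therefore takes the plunger towards +y. The scene view agrees, with the cap at (339,211). The network's "carousel_axis" is unreliable in the scene view, so I'll measure from pixels instead.

```bash
cat > h.py <<'E'
import numpy as np,cv2
def back(p,uv,z,R=None,t=None):
    f=p['img'].shape[0]/2/np.tan(np.radians(p['fovy'])/2)
    R=np.array(p['R']) if R is None else R; t=np.array(p['t']) if t is None else t
    d=R.T@np.array([(uv[0]-p['cx'])/f,(uv[1]-p['cy'])/f,1]); c=-R.T@t
    return c+d*(z-c[2])/d[2]
def proj(p,X,R=None,t=None):
    f=p['img'].shape[0]/2/np.tan(np.radians(p['fovy'])/2)
    R=np.array(p['R']) if R is None else R; t=np.array(p['t']) if t is None else t
    c=R@X+t; return np.array([p['cx']+f*c[0]/c[2],p['cy']+f*c[1]/c[2]])
E
python3 - <<'E'
from cell import robot
from h import *
p=robot.read_camera('top')
print('hub',back(p,(238.5,239),.068),'cap',back(p,(245.5,286),.089),'post',back(p,(260,163),.163))
m=robot.trace('plunger_top',p)
for d in m[:2]:
    v,u=np.nonzero(d['pixels']);print(d['score'],len(u),u.mean(),v.mean(),u.min(),u.max(),v.min(),v.max())
cv2.imwrite('pics/c.png',cv2.resize(p['img'][180:310,180:300,::-1],None,fx=4.5,fy=4.5,interpolation=cv2.INTER_CUBIC)*2)
E
```

```text
hub [0.52923577 0.09845232 0.068     ] cap [0.4284586  0.06944745 0.089     ] post [0.67628134 0.06289827 0.163     ]
0.48 238 246.34453781512605 285.84033613445376 238 255 278 294
```

View pics/c.png

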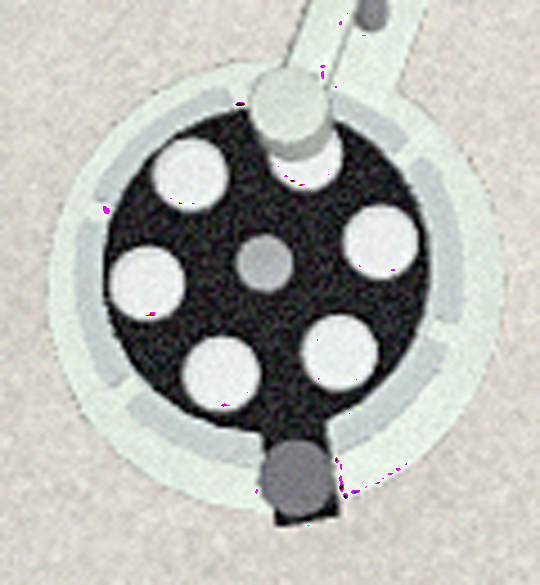

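In the crop the hub is at (265,264) and the cap at (296,478). The goal notch shows at about (117,395). The cap's angle from the hub is 196.4°, which matches the post angle minus 150°. The goal is therefore at 136.4°, or about (0.452, 0.172).

>>> {"fn": "apply_moves", "kwargs": {"motion": "0 -3.79 -3.16 0.5 0 0 0;0 -3.79 -3.16 0.5 0 0 0;0 -3.79 -3.16 0.5 0 0 0;0 -3.79 -3.16 0.5 0 0 0;0 -3.79 -3.16 0.5 0 0 0;0 -3.79 -3.16 0.5 0 0 0;0 -3.79 -3.16 0.5 0 0 0;0 -3.79 -3.16 0.5 0 0 0;0 -3.79 -3.16 0.5 0 0 0;0 -3.79 -3.16 0.5 0 0 0;0 0 0 0 0 0 0;0 0 0 0 0 0 0", "force": 20}}

```text
time: 2.5
tool_pos: [0.4269, 0.0685, 0.1766]
tool_rot: [3.141, -0.001, 2.795]
contact_force: [-0.2, 0.4, -0.0]
opening: 0.0005
grip_force: 0.0
```

```bash
cat >> h.py <<'E'
def wrist(robot):
    from scipy.spatial.transform import Rotation as Ro
    s=robot.observe();p=robot.read_camera('wrist')
    T=np.eye(4);T[:3,:3]=Ro.from_euler('xyz',s['tool_rot']).as_matrix();T[:3,3]=s['tool_pos']
    W=np.linalg.inv(T@np.array(p['hand_eye']))
    return s,p,W[:3,:3],W[:3,3]
E
python3 - <<'E'
from cell import robot
from h import *
s,p,R,t=wrist(robot)
print(s['time'],s['tool_pos'],s['tool_rot'],s['opening'],s['contact_force'])
im=p['img'][:,:,::-1].copy()
a=np.array([.5295,.098]);
for ang,r,z in [(0,0,.068),(196.4,.107,.089),(136.4,.098,.042)]:
    X=np.r_[a+r*np.array([np.cos(np.radians(ang)),np.sin(np.radians(ang))]),z];uv=proj(p,X,R,t);print(X,uv)
    cv2.drawMarker(im,tuple(int(i) for i in uv.round()),(0,0,255),0,10)
for d in robot.search_frame('plunger_top',p)[:2]: print(d['centre'],d['score'])
for d in robot.trace('plunger_top',p)[:1]:
    v,u=np.nonzero(d['pixels']);print(len(u),u.mean(),v.mean(),u.min(),u.max(),v.min(),v.max())
cv2.imwrite('pics/w1.png',im)
np.save('w1.npy',dict(p=p,R=R,t=t),allow_pickle=True)
E
```

```text
2.5 [0.42694764 0.06848984 0.17664371] [ 3.14141092e+00 -8.12450482e-04  2.79515159e+00] 0.00048384382082143325 [-0.23087041  0.39064776 -0.02796323]
[0.5295 0.098  0.068 ] [341.83046645 286.96143459]
[0.4268534  0.06778946 0.089     ] [280.80891225 214.95531425]
[0.45853116 0.16558272 0.042     ] [380.82678448 196.92773953]
[0.4272, 0.066, 0.087] 0.7
1268 283.98501577287067 213.5922712933754 265 303 194 233
```

View pics/w1.png

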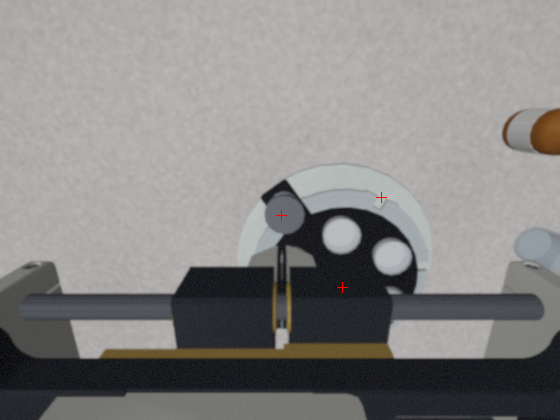

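In the wrist view the cap is at about (285,214), some 4 px right of my prediction. The goal notch is at about (377,203), and the dishes are at (342,235) and (392,256). I'll fit the carousel pose to these points and compare it with the top-view pixels.

Run:
```python
from h import *
from scipy.optimize import least_squares
d=np.load('w1.npy',allow_pickle=True).item();p,R,t=d['p'],d['R'],d['t']
g=cv2.cvtColor(p['img'],cv2.COLOR_RGB2GRAY)
c=cv2.HoughCircles(cv2.resize(g[180:270,240:420],None,fx=4,fy=4,interpolation=cv2.INTER_CUBIC),cv2.HOUGH_GRADIENT,1,60,param1=80,param2=25,minRadius=60,maxRadius=95)
print((c[0]/4+[240,180,0]).round(1))
obs=[(284.5,214,0,.107,.089),(342,235,-30,.058,.069),(392,256,-90,.058,.069),(377.5,203,-60,.098,.042)]
def X(x,o): a=x[2]+np.radians(o[2]);return np.array([x[0]+o[3]*np.cos(a),x[1]+o[3]*np.sin(a),o[4]])
for sel in (obs,obs[:3]):
    f=lambda x:np.concatenate([proj(p,X(x,o),R,t)-o[:2] for o in sel])
    r=least_squares(f,[.53,.098,np.radians(196.4)]);x=r.x
    print(x[:2],np.degrees(x[2]),r.fun.round(1),'cap',X(x,obs[0]),'goal',X(x,(0,0,-60,.107,.08)))
for o in obs: print(back(p,o[:2],o[4],R,t))
cv2.imwrite('pics/w1c.png',cv2.resize(p['img'][150:280,225:445,::-1],None,fx=3.6,fy=3.6,interpolation=cv2.INTER_CUBIC))
```

```text
[[340.9 234.9  19.7]
 [284.6 214.6  19.8]
 [392.9 256.9  18.6]]
[0.53007706 0.09759892] 195.24887615741423 [-1.9  0.3 -1.7  1.6 -0.7  3.1  4.7 -4.7] cap [0.42684426 0.06945661 0.089     ] goal [0.4540887  0.17292999 0.08      ]
[0.52914553 0.10032347] 196.16901920809704 [-0.9 -0.5 -0.3 -0.   1.3  0.8] cap [0.42637798 0.07052698 0.089     ] goal [0.45195724 0.17442454 0.08      ]
[0.42711929 0.07114356 0.089     ]
[0.47294739 0.11441884 0.069     ]
[0.51165648 0.15497755 0.069     ]
[0.4637226  0.16077076 0.042     ]
```

View pics/w1c.png

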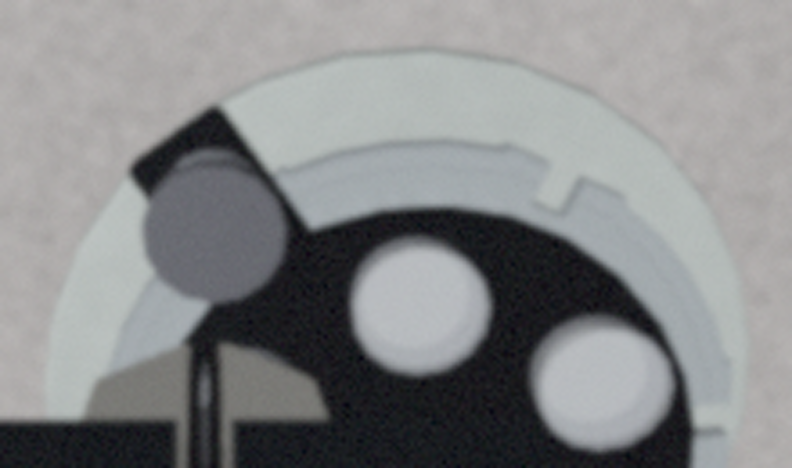

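The crop puts the notch mouth at (570,167), which is picture pixel (383,196). That agrees with the cap-and-dish fit: axis (0.529, 0.100), cap (0.4264, 0.0705), goal (0.452, 0.1744). Next I press down.

>>> {"fn": "apply_moves", "kwargs": {"motion": "0 0.12 0.17 3 0 0 0;0 0 0 3 0 0 0;0 0 0 2 0 0 0;0 0 0 0.4 0 0 0;0 0 0 0.4 0 0 0;0 0 0 0.4 0 0 0;0 0 0 0.4 0 0 0;0 0 0 0.1 0 0 0;0 0 0 0 0 0 0;0 0 0 0 0 0 0"}}

```text
time: 3.9
tool_pos: [0.4273, 0.0702, 0.0804]
tool_rot: [3.141, 0.001, 2.796]
contact_force: [-2.2, 0.4, 6.7]
opening: 0.0002
grip_force: 3.1
```

>>> {"fn": "apply_moves", "kwargs": {"motion": "0 0 0 0.1 0 0 0;0 0 0 0 0 0 0;0 0.516 0.779 0 0 0 0.0873;0 0.516 0.779 0 0 0 0.0873;0 0.516 0.779 0 0 0 0.0873;0 0.516 0.779 0 0 0 0.0873;0 0.516 0.779 0 0 0 0.0873;0 0.516 0.779 0 0 0 0.0873;0 0.516 0.779 0 0 0 0.0873;0 0.516 0.779 0 0 0 0.0873;0 0.516 0.779 0 0 0 0.0873;0 0.516 0.779 0 0 0 0.0873;0 0 0 0 0 0 0;0 0 0 0 0 0 0"}}

```text
time: 5.65
tool_pos: [0.4417, 0.1601, 0.0797]
tool_rot: [3.139, 0.0, 1.923]
contact_force: [-1.0, 0.9, 7.1]
opening: 0.0002
grip_force: 3.3
```

```bash
cat > look.py <<'E'
from cell import robot
from h import *
import sys
s,p,R,t=wrist(robot)
print(s['time'],s['tool_pos'],s['tool_rot'][2],s['contact_force'])
a=np.array([.5291,.1003]);v=s['tool_pos'][:2]-a
print('TCP polar',np.hypot(*v),np.degrees(np.arctan2(v[1],v[0])))
z=float(sys.argv[2])
for d in robot.trace('plunger_top',p)[:1]:
    m=d['pixels'].astype(np.uint8);c,_=cv2.findContours(m,0,1);c=max(c,key=cv2.contourArea)
    (u,w),r=cv2.minEnclosingCircle(c);X=back(p,(u,w),z,R,t);k=X[:2]-a;print(d['score'],u,w,r,X,np.hypot(*k),np.degrees(np.arctan2(k[1],k[0])))
g=cv2.resize(p['img'][130:290,180:400,::-1],None,fx=3.6,fy=3.6,interpolation=cv2.INTER_CUBIC)
for ang,q in ((136.2,(0,0,255)),):
  for r0,z0 in ((.098,.042),(.107,z)):
    uv=proj(p,np.r_[a+r0*np.array([np.cos(np.radians(ang)),np.sin(np.radians(ang))]),z0],R,t);print('pred',uv)
    cv2.drawMarker(g,tuple(int(i) for i in (uv-[180,130])*3.6),q,0,12)
cv2.imwrite(f'pics/{sys.argv[1]}.png',g)
E
python3 look.py w2 .080
```

```text
5.65 [0.44170842 0.16014655 0.07965317] 1.9228299270380302 [-0.95715307  0.85067101  7.13005567]
TCP polar 0.10591930040124226 145.59630118853437
0.58 281.5 251.0 26.51896095275879 [0.43891883 0.16718336 0.08      ] 0.11227656794991017 143.4373174961232
pred [307.27619748 234.81826026]
pred [306.49157842 247.4599903 ]
```

View pics/w2.png

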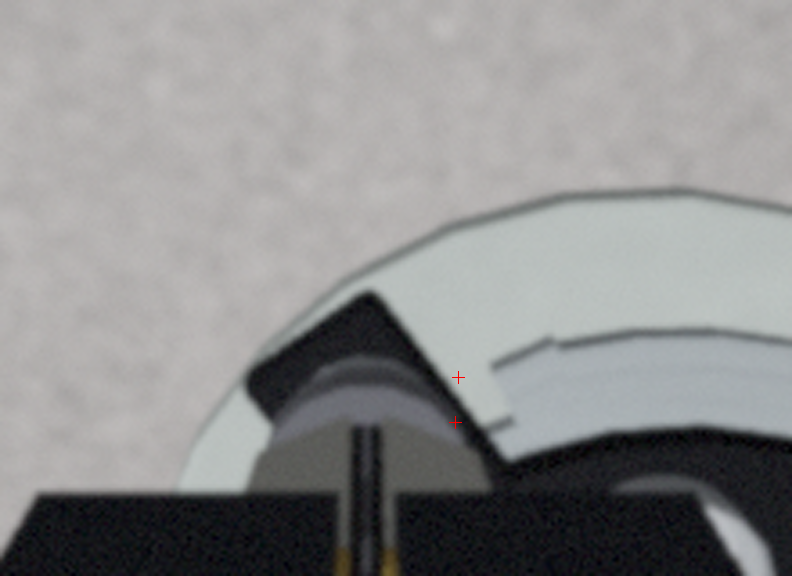

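The view shows the arm about 50° round with the tip still centred on the cap. The goal notch's far edge is visible at crop (495,367), which is pixel (317.5,232). I'll compute the notch angle from both views.

Run:
```python
from cell import robot
from h import *
d=np.load('w1.npy',allow_pickle=True).item()
a=np.array([.5291,.1003])
def pol(X): v=X[:2]-a; return np.hypot(*v),np.degrees(np.arctan2(v[1],v[0]))
print(pol(back(d['p'],(383.3,196.4),.042,d['R'],d['t'])))
# first view notch corners
for c in [(554,158),(585,180)]: print(pol(back(d['p'],(225+c[0]/3.6,150+c[1]/3.6),.042,d['R'],d['t'])))
s,p,R,t=wrist(robot)
r,an=pol(back(p,(180+495/3.6,130+367/3.6),.042,R,t)); print(r,an, an+np.degrees(.0055/.098))
# arm end corners now: far corner crop (375,292), near (250,380), arm top z .056
A=[back(p,(180+u/3.6,130+v/3.6),.056,R,t) for u,v in ((375,292),(249,380))]; print([pol(x) for x in A],pol((A[0]+A[1])/2))
B=[back(d['p'],(225+u/3.6,150+v/3.6),.056,d['R'],d['t']) for u,v in ((216,106),(132,166))]; print([pol(x) for x in B],pol((B[0]+B[1])/2))
```

```text
(np.float64(0.09764134038139709), np.float64(136.0151211965022))
(np.float64(0.09826202215001939), np.float64(139.2091930269075))
(np.float64(0.09625084924150057), np.float64(132.49948237801544))
0.09706366100377382 131.82006808587818 135.03564754834707
[(np.float64(0.12572080149443107), np.float64(138.5975381107676)), (np.float64(0.12503931808550323), np.float64(151.81652818057174))] (np.float64(0.12454675305291933), np.float64(145.18899061200347))
[(np.float64(0.12579037404939747), np.float64(-170.67288038370765)), (np.float64(0.12554902869040868), np.float64(-157.80703256706826))] (np.float64(0.12487844816629876), np.float64(-164.24615969353067))
```

The arm is at 145.2°, the notch at about 135.8°, so there are 9.4° to go.

>>> {"fn": "apply_moves", "kwargs": {"motion": "0 0.485 0.732 0 0 0 0.082;0 0.485 0.732 0 0 0 0.082;0 0 0 0 0 0 0;0 0 0 0 0 0 0;0 0 0 -0.2 0 0 0;0 0 0 -0.2 0 0 0;0 0 0 0 0 0 0"}}

```text
time: 6.68
tool_pos: [0.4526, 0.1738, 0.0837]
tool_rot: [3.139, -0.0, 1.759]
contact_force: [-0.3, 1.5, 5.1]
opening: 0.0003
grip_force: 2.6
```

The spring still pushes with 5 N at 5.3 mm depth, so the tooth is in the notch. I'll release straight up.

>>> {"fn": "apply_moves", "kwargs": {"motion": "0 0 0 -0.2 0 0 0;0 0 0 -0.2 0 0 0;0 0 0 -0.3 0 0 0;0 0 0 -2 0 0 0;0 0 0 -3 0 0 0;0 0 0 -4 0 0 0;0 0 0 0 0 0 0;0 0 0 0 0 0 0"}}

```text
time: 7.68
tool_pos: [0.4509, 0.1731, 0.1789]
tool_rot: [-3.14, 0.0, 1.759]
contact_force: [-0.5, -0.7, -1.4]
opening: 0.0003
grip_force: 0.0
```

```bash
python3 look.py w3 .089
```

```text
7.675 [0.45091651 0.17314436 0.17887933] 1.7587382521020407 [-0.50423733 -0.69439607 -1.36268617]
TCP polar 0.1068595312772611 137.02467512331648
0.69 283.2567443847656 213.4729766845703 19.89763069152832 [0.45209465 0.17344748 0.089     ] 0.10620912421435329 136.4717746780728
pred [288.01774546 204.76261301]
pred [283.20402218 212.47098498]
```

View pics/w3.png

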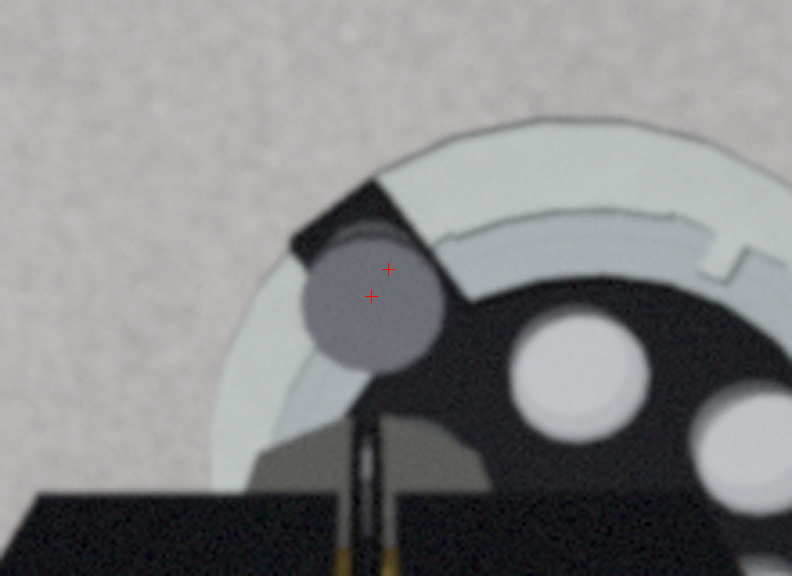

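The picture shows the cap at crop (373,303), back to its full-height radius (19.9 px against 19.8 px at the start). It stands at 136.5°, the next notch, and the tool is clear of it.

```bash
python3 -c "
from cell import robot
print(robot.hand_in())"
```

```text
the job is handed in; nothing more can be done
None
```

The carousel is indexed 60° clockwise to the next notch, with the plunger sprung up and the arm clear at 7.7 s; the job is handed in, but no verdict was returned.

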